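# Check the bisque jar with the infrared thermometer

## Robot

A 7-joint arm with a two-finger parallel gripper is mounted at the origin on the work surface. World frame = base frame: x ahead of the robot, y to its left, z up, the work surface at z = 0. Lengths are in m, angles in rad, forces in N, time in s.
With the tool pointing down it reaches from about 0.35 to 0.9 m from the base axis. Payload 8.1 kg.
Tool frame: the origin (TCP) lies at the very end of the fingers, on their centre line; the grasp point (between the pads) lies 19 mm behind it (arm.tcp_to_grasp is the z of the grasp point in the tool frame, in m); z points along the fingers, y is the line along which they close (so a half turn about z gives the same grasp; the last joint's range is limited). The gripper opens to 92 mm and grips with 3 to 60 N. Pads are 19 mm wide; open, the fingers measure 130 mm over their backs; the gripper's body (75 mm by 190 mm) begins 47 mm behind the grasp point.
Start: joints at [1.048, 0.434, 0.025, 1.573, -0.012, 1.134, -0.075], TCP at [0.255, -0.571, 0.195] pointing down, gripper open.
Joint ranges: [-2.62, 2.62], [-0.44, 2.09], [-1.27, 1.32], [0.08, 2.57], [-1.32, 4.46], [0.12, 2], [-2.74, 2.74]. Speed limits (rad/s): [2.22, 2.22, 3.01, 3.01, 3.14, 3.14, 3.14].

## Interface

Orientations are given as a rotation vector (axis times angle).
In Python, from cell import readout, vision, sign_off, arm gives the robot as it stands. The module is installed in compiled form; this text tells all that it offers.
- The arm moves only by the shell command python3 -m creep 'ROWS' [FORCE]. ROWS is JSON, a list of rows, each a list of 5 numbers: the shift along the tool's x, y, z in units of 4 cm (1.0 is 4 cm), then the turn about the tool's z in units of 4 degrees (1.0 is 4 degrees), then the opening, from 0 (shut) to 1 (fully open). A call has 1 to 12 rows; each row shifts and turns the commanded pose from where the row before left it, along the tool's axes as they then stand; what a row does not reach is not made up. A row lasts 1/8 s, in which the tool goes at most 62.5 mm and 10.7 degrees, less where a joint would pass 70% of its speed; a pose out of reach is approached as far as the arm can. A call with a number of a shift or a turn outside -1 to 1 is refused whole. A call with a gripper value outside its range is refused whole. The fingers move at their own pace and stop on an object; FORCE is the grip in N (left out, the last holds). Time passes only in rows, so rows that do not move let the fingers close. It gives the time, the measured TCP pose, the force, the opening and the grip force at its end, in the units of the state.
- readout.observe(): the state, without advancing time (a new reading comes with each control period).
- vision.get_image(name): name is "scene" or "top" or "wrist"; returns a dict with "pixels" (384x512x3 uint8, blue, green, red), "z_map" (384x512 float32, m along the optical axis (not along the pixel's ray), 0 where there is no reading), "camera_matrix" (3x3 intrinsics, pixels), "position" and "rotation" of the camera in the world. Camera axes: x right, y up, looking along -z (the intrinsics and any distortion apply to the point x, -y, -z); pixel columns grow to the right and rows downward; lengths in m; the calibration is good to about 2 mm. The wrist camera is an equidistant fisheye: a pixel r from the principal point sees the ray r / f radians off the axis. A picture is of the moment at which its call begins.
- sign_off(): hands the job in; it is judged then, once.
The state is a dict: "clock": time; "joints": joint angles; "dq": joint speeds; "joint_efforts": joint torques, N m; "position": TCP position; "ee_rot": TCP orientation; "force": force on the tool from outside, world axes, zero at the start; "ft_torque": the same for the moment, N m; "width": opening from 0.0 (shut) to 1.0 (fully open); "gripper_force": force on a finger pad.
Only numpy, scipy, OpenCV 4.12 (cv2) and the standard library are available. Lean on these libraries where they do the work, as an engineer would, in place of code of your own. Each camera call takes 0.05 s, during which the arm holds its last target. There are 200 camera calls.

## Task

The pots are just out of the kiln: pick up the infrared thermometer from the plywood board, hold it level with its lens about 7 cm from the wall of the round-bellied jar, aimed at the middle of the jar at the height where it is widest, and keep it still there for two seconds so that it can take a reading. Then lay it flat, right way up, back on the board and let go. Do not touch the jar.

Things in the scene. Friction and masses are not known exactly. Their poses are not given: they have to be found in the camera images.
- thermometer: Stick infrared thermometer, 160 g, loose on the board: grey bar 130 long, 30 wide (grasp across this), 34 high, display on top, then a black round nose (35 long, 34 across) ending in the lens. Origin on the centre line at the balance point, 85 behind the lens, 80 from the tail, 17 above the underside; x out of the lens (at first away from the robot, within 35 degrees), y across, z up.
- jar: Round-bellied jar of unglazed pinkish clay, loose, 600 g, 145 high, round: foot 72 across, belly 116, mouth 88. Origin at the centre of its underside, z up. Beyond the board, in a row across the table, in any order with a narrow-necked vase (205 high, 94 across) and a straight-sided pot (165 high, 86 across) of the same clay.
- jar_belly (a point): The point on the jar's axis at the height of its widest part, 75 above its underside; the wall is 58 from this point all round. The thermometer's line of sight should pass through it; it may come from any side.
- board: Plain plywood board fixed to the table, 180 (its x) by 230 (its y), 6 thick, on which the thermometer lies; origin at the centre of its underside. A brush lies along x near the edge at the board's y = -75; the thermometer lies around y = +35.
Mind the look-alikes: they are no part of the job. What is shaped like the jar but blue is not meant.

How it is judged:
On the way:
1. the thermometer is held level and still, its lens 30 to 120 mm from the jar's wall and its line of sight through the middle of the belly (x of jar_belly in the frame of thermometer between 0.173 and 0.263 m and y of jar_belly in the frame of thermometer between -0.025 and 0.025 m and z of jar_belly in the frame of thermometer between -0.025 and 0.025 m and angle between thermometer's own x axis and vertical between 1.309 and 1.833 rad and linear speed of thermometer below 0.03 m/s and angular speed of thermometer below 0.25 rad/s), for 1 s.
At the end, for the whole second after the job is handed in: After a level, still reading of 1 s or more (lens 30-120 mm from the jar's wall, sight line within 25 mm of the belly point, tilt under 15 degrees), the thermometer lies flat and still on the board, its origin within 60 mm (x) and 90 mm (y) of the board's centre; jar within 15 mm of its start (x of thermometer in the frame of board between -0.06 and 0.06 m and y of thermometer in the frame of board between -0.09 and 0.09 m and z of thermometer in the frame of board between 0.015 and 0.031 m and angle between thermometer's own z axis and vertical below 0.175 rad and linear speed of thermometer below 0.02 m/s and distance of jar from where it was at the start of the episode below 0.015 m); the robot touches nothing.
It fails at once if the jar is touched by the thermometer or the robot, or moved by more than 15 mm (contact force between any of thermometer, the fingers, the arm and jar above 0.5 N or distance of jar from where it was at the start of the episode above 0.015 m).
It also fails if it takes over 48 s, if anything falls off the work surface, if the arm or the gripper's body presses on something with over 40 N, if the wrist force passes 120 N, or if a joint passes its speed limit or range.

## Working session

There is one attempt and no reset: what is moved stays moved. The work goes in short steps, Python scripts to look and compute and a shell command to move; the robot and the scene stay as the last step left them, time stands still between calls to the robot, and variables do not carry over. Pictures are saved under pics/ and viewed, at most 10 in all, crops included, and the job is handed in when it is done.

```bash
mkdir -p pics; cat > h.py <<'E'
import numpy as np, cv2
from scipy.spatial.transform import Rotation as R
from cell import readout, vision, arm
def grab(n):
    d=vision.get_image(n); np.savez(f'{n}.npz',**d); return d
def rot(d):
    r=np.array(d['rotation'],float)
    return r if r.shape==(3,3) else R.from_rotvec(r).as_matrix()
def pts(d):
    z=d['z_map'];K=d['camera_matrix'];v,u=np.mgrid[:z.shape[0],:z.shape[1]]
    p=np.stack([(u-K[0,2])/K[0,0]*z,-(v-K[1,2])/K[1,1]*z,-z],-1)
    return p@rot(d).T+np.array(d['position'])
E
python3 - <<'E'
from h import *
a=grab('top');b=grab('scene')
cv2.imwrite('pics/t1.png',cv2.resize(a['pixels'],(800,600)));cv2.imwrite('pics/s1.png',cv2.resize(b['pixels'],(800,600)))
print(readout.observe(),arm.tcp_to_grasp)
for d in(a,b):print(d['position'],d['rotation'],d['camera_matrix'])
E
```

```text
{'clock': 0.1, 'joints': array([ 1.04841703,  0.4351266 ,  0.02497896,  1.57398703, -0.01156694,
        1.13400597, -0.07510719]), 'dq': array([ 0.00044907, -0.00247541,  0.00129783, -0.00294115, -0.00125157,
        0.00048018,  0.00106822]), 'joint_efforts': array([ 2.94079029e-03, -6.69131327e+01,  9.88216996e-01, -3.15147007e+01,
       -6.04527164e-02,  3.74289765e-02,  6.91215268e-05]), 'position': array([ 0.25445779, -0.5703152 ,  0.19414752]), 'ee_rot': array([-3.07138691e+00, -6.54180617e-01,  6.91580420e-04]), 'force': array([ 0.37788308,  0.0635438 , -0.6878382 ]), 'ft_torque': array([ 0.02280366, -0.02280526, -0.04104415]), 'gripper_force': 0.0, 'width': 1.001225840535268} -0.0188
[ 0.42467044 -0.10353048  1.32828881] [ 0.0915536  -0.09615696 -1.54958747] [[459.45355632   0.         252.11723203]
 [  0.         459.45355632 194.62235929]
 [  0.           0.           1.        ]]
[ 1.02350364 -0.44580854  0.83799028] [0.6052969  0.30166136 0.87089109] [[379.40846807   0.         260.23720207]
 [  0.         379.40846807 193.23048344]
 [  0.           0.           1.        ]]
```

View pics/t1.png

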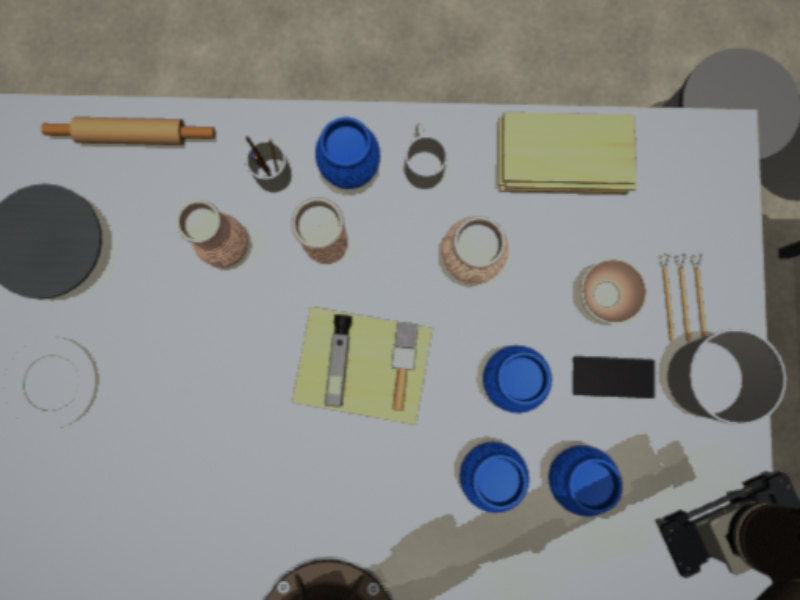

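View pics/s1.png

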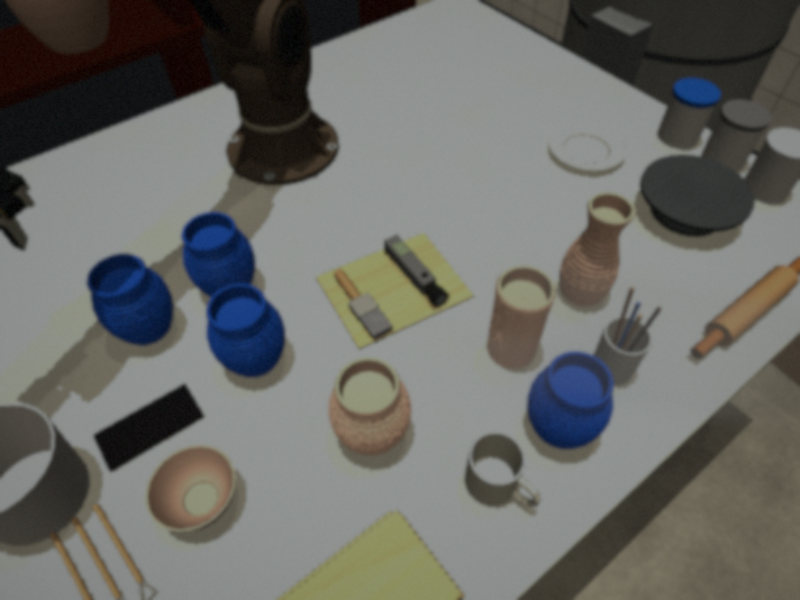

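The top view shows the thermometer lying from its tail at (334,405) to its nose at (343,318). The pink jar is at about (475,250), right of and beyond the board, whose corners are about (312,308), (432,325), (415,423) and (293,402). The scene view confirms which one is the jar, at (370,405).

```bash
cat > m.py <<'E'
from h import *
from scipy.optimize import least_squares
a=dict(np.load('top.npz'));b=dict(np.load('scene.npz'))
P=pts(a);S=pts(b);s=.64
def W(P,u0,u1,v0,v1):return P[int(v0*s):int(v1*s),int(u0*s):int(u1*s)].reshape(-1,3)
t=W(P,318,362,305,412)
print('board z',np.median(W(P,360,380,330,390)[:,2]))
m=t[(t[:,2]>.027)&(t[:,2]<.06)]
c,(w,l),an=cv2.minAreaRect((m[:,:2]*1000).astype(np.float32));print('thermo rect',c,w,l,an,np.percentile(m[:,2],[5,50,95]),len(m))
e=np.linalg.eigh(np.cov(m[:,:2].T))[1][:,1];print('axis yaw deg',np.degrees(np.arctan2(*(e*np.sign(e[0]))[::-1])))
q=(m[:,:2]-m[:,:2].mean(0))@(e*np.sign(e[0]));print('ends',m[:,:2].mean(0),q.min(),q.max())
for u,v in[(312,308),(432,325),(415,423),(293,402)]:
    K=a['camera_matrix'];r=rot(a)@np.array([(u*s-K[0,2])/K[0,0],-(v*s-K[1,2])/K[1,1],-1]);p=np.array(a['position']);print('corner',p+r*(.006-p[2])/r[2])
j=np.vstack([W(P,430,520,205,295),W(S,320,420,345,465)]);j=j[(j[:,2]>.06)&(j[:,2]<.09)]
c0=np.median(j[:,:2],0);j=j[np.hypot(*(j[:,:2]-c0).T)<.12]
f=least_squares(lambda x:np.hypot(j[:,0]-x[0],j[:,1]-x[1])-.0575,c0,loss='soft_l1',f_scale=.003);print('jar',f.x,len(j),np.abs(f.fun).mean())
r=W(P,430,520,205,295);r=r[r[:,2]>.138];print('rim',cv2.minEnclosingCircle((r[:,:2]*1000).astype(np.float32)),r[:,2].max())
E
python3 m.py
```

```text
board z 0.006957379297705901
thermo rect (478.4298400878906, -7.690296173095703) 31.787492752075195 164.4679412841797 85.45812225341797 [0.03243071 0.04035238 0.04509866] 634
axis yaw deg -4.6000175126584795
ends [ 0.47732876 -0.00754976] -0.08113737511171464 0.08334394035557495
corner [0.57367281 0.04575969 0.006     ]
corner [ 0.54635064 -0.17702235  0.006     ]
corner [ 0.36682632 -0.14835101  0.006     ]
corner [0.40047677 0.07477513 0.006     ]
jar [ 0.67718915 -0.24785749] 482 0.0009218906714298291
rim ((568.9715576171875, -187.5169677734375), 166.96278381347656) 1.328288813845839
```

```bash
cat >> h.py <<'E'
def go(p,yaw=None):
    o=readout.observe();M=R.from_rotvec(o['ee_rot']).as_matrix();y0=np.degrees(np.arctan2(M[1,0],M[0,0]))
    print('clock',o['clock'],'pos',o['position'].round(4),'yaw',y0.round(2),'toolz',M[:,2].round(3),'w',round(o['width'],3),'J',o['joints'].round(2))
    print('units now-axes',((np.array(p)-o['position'])@M/.04).round(2))
    if yaw is not None:
        print('turn units',round((y0-yaw)/4,2));c=R.from_euler('z',yaw,degrees=True).as_matrix()@np.diag([1,-1,-1])
        print('units after turn',((np.array(p)-o['position'])@c/.04).round(2))
E
python3 -c "
from h import *
go([.476,-.0075,.27],-4.6)"
```

```text
clock 0.1 pos [ 0.2545 -0.5703  0.1941] yaw 24.05 toolz [-0.001  0.001 -1.   ] w 1.001 J [ 1.05  0.44  0.02  1.57 -0.01  1.13 -0.08]
units now-axes [ 10.79 -10.59  -1.88]
turn units 7.16
units after turn [  4.39 -14.47  -1.9 ]
```

```bash
python3 -m creep '[[0,0,-0.95,0,1],[0.4,-0.4,-0.95,0,1],[0.9,-0.9,0,0,1],[0.9,-0.9,0,0,1],[0.9,-0.9,0,0,1],[0.9,-0.9,0,0,1],[0.9,-0.9,0,0,1],[0.9,-0.9,0,0,1],[0.9,-0.9,0,0,1],[0.9,-0.9,0,0,1],[0.9,-0.9,0,0,1],[0.9,-0.9,0,0,1]]'
python3 -m creep '[[0.7,-0.7,0,0,0.7],[0.6,-0.5,0,0,0.7],[0,0,0,1,0.7],[0,0,0,1,0.7],[0,0,0,1,0.7],[0,0,0,1,0.7],[0,0,0,1,0.7],[0,0,0,1,0.7],[0,0,0,1,0.7],[0,0,0,0.15,0.7],[0,0,0,0,0.7]]'
python3 -c "
from h import *
go([.476,-.0075,.27],-4.6)
d=grab('wrist');print(d['camera_matrix'],d['position'],d['rotation'])
cv2.imwrite('pics/w1.png',cv2.resize(d['pixels'],(800,600)))"
```

```text
clock: 1.6
position: [0.445, -0.0727, 0.2707]
ee_rot: [3.073, 0.654, -0.0]
force: [1.3, -0.3, 0.3]
width: 0.994
gripper_force: 0.0
clock: 2.98
position: [0.4727, -0.0091, 0.2707]
ee_rot: [3.139, -0.123, -0.001]
force: [0.2, -0.3, -0.6]
width: 0.702
gripper_force: 0.0
clock 2.975 pos [ 0.4727 -0.0091  0.2707] yaw -4.48 toolz [-0. -0. -1.] w 0.702 J [ 0.22  0.15 -0.36  1.79  0.06  1.21 -1.8 ]
units now-axes [ 0.08 -0.05  0.02]
turn units 0.03
units after turn [ 0.08 -0.05  0.02]
[[297.31863964   0.         257.81033124]
 [  0.         297.31863964 193.44391443]
 [  0.           0.           1.        ]] [ 0.53952786 -0.01365968  0.45931419] [-0.19433148  0.20980769 -1.63893152]
```

View pics/w1.png

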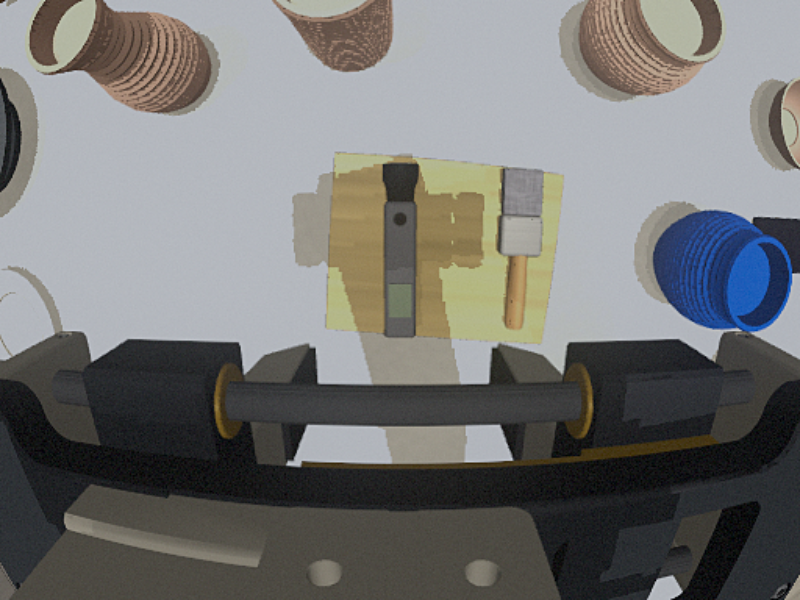

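The wrist view has the thermometer at column 400, from its nose at row 163 to its tail at row 336. It is aligned with the tool and centred between the fingers, and the brush (520) is clear. I'll go down and grip.

```bash
python3 -m creep '[[0.08,-0.05,0.8,0.03,0.7],[0,0,1,0,0.7],[0,0,1,0,0.7],[0,0,1,0,0.7],[0,0,1,0,0.7],[0,0,0.8,0,0.7],[0,0,0.5,0,0.7],[0,0,0.3,0,0.7],[0,0,0.07,0,0.7],[0,0,0,0,0.7]]' 25
python3 -c "
from h import *
go([.476,-.0075,.012],-4.6)"
python3 -m creep '[[0,0,0,0,0.1],[0,0,0,0,0.1],[0,0,0,0,0.1],[0,0,0,0,0.1],[0,0,0,0,0.1],[0,0,0,0,0.1]]' 25
```

```text
clock: 4.28
position: [0.4766, -0.0074, 0.0125]
ee_rot: [3.139, -0.128, 0.001]
force: [0.0, -0.3, -0.0]
width: 0.7
gripper_force: 0.0
clock 4.275 pos [ 0.4766 -0.0074  0.0125] yaw -4.66 toolz [ 0.001 -0.    -1.   ] w 0.7 J [ 0.13  0.47 -0.3   2.1   0.24  0.6  -1.98]
units now-axes [-0.01  0.    0.01]
turn units -0.02
units after turn [-0.01  0.    0.01]
clock: 5.03
position: [0.4761, -0.0074, 0.012]
ee_rot: [3.139, -0.128, -0.0]
force: [-0.3, 0.1, -0.1]
width: 0.119
gripper_force: 0.0
```

The opening went to 0.12, well under the 0.33 that a 30 mm bar should give, so the bar wasn't gripped. I'll look.

```bash
python3 -c "
from h import *
d=grab('wrist');a=grab('scene');print(readout.observe()['width'])
cv2.imwrite('pics/w2.png',np.hstack([cv2.resize(d['pixels'][60:320,130:390],(400,400)),cv2.resize(a['pixels'][120:250,180:330],(400,400))]))"
```

```text
0.10079680303559765
```

View pics/w2.png

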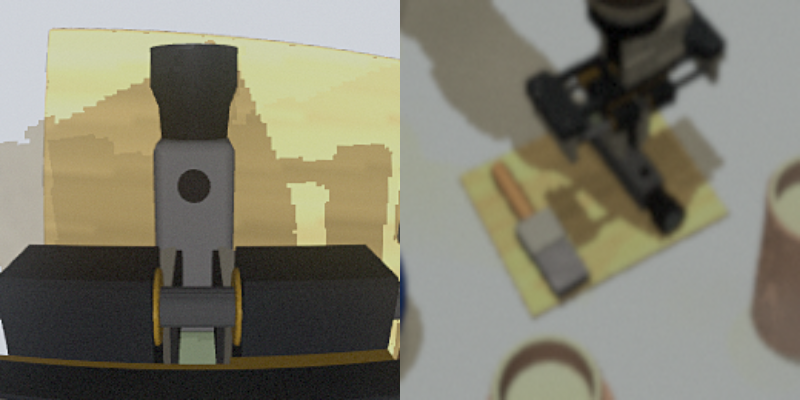

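In the left crop the fingers (columns 168 and 222, row 250) look narrower than the bar (155–233), as if they had closed above it. I'll check the heights with depth.

```bash
cat >> h.py <<'E'
def fpts(d):
    z=d['z_map'];K=d['camera_matrix'];v,u=np.mgrid[:z.shape[0],:z.shape[1]]
    x=(u-K[0,2])/K[0,0];y=(v-K[1,2])/K[1,1];r=np.hypot(x,y)+1e-9;t=np.tan(r)/r
    return np.stack([x*t*z,-y*t*z,-z],-1)@rot(d).T+np.array(d['position'])
E
python3 - <<'E'
from h import *
d=dict(np.load('wrist.npz'));P=fpts(d);print(d['position'],readout.observe()['position'])
for n,(u,v) in dict(fingL=(168,258),fingLm=(170,275),fingR=(222,258),gap=(197,262),bar=(195,225),bar2=(165,225),nose=(195,60),board=(110,80),boardR=(300,80)).items():
    print(n,P[int(60+v*.65),int(130+u*.65)].round(4))
S=pts(dict(np.load('scene.npz')));c=S[120:250,180:330]
for n,(u,v) in dict(fing=(632,120),bar=(637,180),nose=(668,215),board=(560,270),brush=(540,240)).items():
    print('sc',n,c[int(v*.325),int((u-400)*.375)].round(4))
E
```

```text
[ 0.54292805 -0.01215542  0.20066083] [ 0.4761403  -0.00743146  0.01200782]
fingL [0.4876 0.0023 0.0544]
fingLm [0.4875 0.0009 0.0692]
fingR [ 0.4855 -0.0161  0.0529]
gap [ 0.4789 -0.0071  0.0386]
bar [ 0.4936 -0.0071  0.0384]
bar2 [0.4945 0.0037 0.0387]
nose [ 0.5532 -0.012   0.0387]
board [0.5504 0.0248 0.0044]
boardR [ 0.544  -0.0566  0.0059]
sc fing [ 0.5122 -0.029   0.1215]
sc bar [ 0.51   -0.0229  0.0391]
sc nose [ 0.5595 -0.0215  0.0386]
sc board [ 0.5305 -0.1339  0.0216]
sc brush [ 0.4949 -0.1343  0.0243]
```

```bash
python3 - <<'E'
from h import *
d=dict(np.load('wrist.npz'));P=fpts(d)
for u in(237,240,243,272,275,278):
    print(u,[tuple((P[v,u]*1000).round().astype(int)) for v in range(214,250,4)])
o=readout.observe();print(o['force'],o['width'],o['gripper_force'])
E
```

```text
237 [(np.int64(490), np.int64(4), np.int64(39)), (np.int64(487), np.int64(4), np.int64(39)), (np.int64(488), np.int64(4), np.int64(47)), (np.int64(487), np.int64(4), np.int64(51)), (np.int64(487), np.int64(3), np.int64(58)), (np.int64(487), np.int64(3), np.int64(63)), (np.int64(488), np.int64(2), np.int64(69)), (np.int64(488), np.int64(2), np.int64(75)), (np.int64(507), np.int64(-3), np.int64(121))]
240 [(np.int64(490), np.int64(2), np.int64(40)), (np.int64(487), np.int64(3), np.int64(39)), (np.int64(487), np.int64(2), np.int64(46)), (np.int64(488), np.int64(2), np.int64(54)), (np.int64(487), np.int64(2), np.int64(58)), (np.int64(487), np.int64(1), np.int64(63)), (np.int64(488), np.int64(1), np.int64(69)), (np.int64(488), np.int64(1), np.int64(74)), (np.int64(507), np.int64(-4), np.int64(122))]
243 [(np.int64(490), np.int64(1), np.int64(39)), (np.int64(487), np.int64(1), np.int64(39)), (np.int64(487), np.int64(1), np.int64(46)), (np.int64(487), np.int64(0), np.int64(51)), (np.int64(486), np.int64(0), np.int64(55)), (np.int64(485), np.int64(0), np.int64(59)), (np.int64(485), np.int64(
[... 730 characters left out ...]
6), np.int64(-16), np.int64(58)), (np.int64(486), np.int64(-16), np.int64(63)), (np.int64(486), np.int64(-16), np.int64(69)), (np.int64(486), np.int64(-16), np.int64(74)), (np.int64(506), np.int64(-14), np.int64(121))]
278 [(np.int64(488), np.int64(-19), np.int64(39)), (np.int64(485), np.int64(-19), np.int64(38)), (np.int64(486), np.int64(-19), np.int64(46)), (np.int64(486), np.int64(-18), np.int64(52)), (np.int64(485), np.int64(-18), np.int64(57)), (np.int64(485), np.int64(-18), np.int64(63)), (np.int64(486), np.int64(-17), np.int64(68)), (np.int64(486), np.int64(-17), np.int64(74)), (np.int64(506), np.int64(-15), np.int64(122))]
[-0.38275568 -0.4407403  -0.24879634] 0.10079680303559765 0.0
```

The fingertips end at about z 0.042, just above the bar's top at 0.039, while the reported TCP is 0.012. So the real tips sit about 30 mm short of the reported TCP. I'll open and check the tip height with the fingers open.

```bash
python3 -m creep '[[0,0,0,0,0.7],[0,0,0,0,0.7],[0,0,0,0,0.7],[0,0,0,0,0.7],[0,0,0,0,0.7],[0,0,0,0,0.7]]'
python3 - <<'E'
from h import *
d=grab('wrist');P=fpts(d);print(d['position'])
cv2.imwrite('pics/w3.png',cv2.resize(d['pixels'][120:310,130:390],(780,570)))
# finger points: near x .487, off the bar
m=(abs(P[...,0]-.487)<.006)&(P[...,2]>.012)&(P[...,2]<.08)&(abs(P[...,1]+.0075)>.022)&(abs(P[...,1]+.0075)<.06)
for s in(1,-1):
    q=P[m&((P[...,1]+.0075)*s>0)];print(s,len(q),q[:,2].min() if len(q) else 0,q[:,1].min(),q[:,1].max())
    print(np.sort(q[:,2])[:40:4].round(3))
E
```

```text
clock: 5.88
position: [0.4761, -0.0074, 0.012]
ee_rot: [3.139, -0.128, 0.0]
force: [-0.4, 0.0, 0.8]
width: 0.689
gripper_force: 0.0
[ 0.54293591 -0.01215875  0.20068247]
1 848 0.04240637877536349 0.02317944634272215 0.0409056934355496
[0.042 0.043 0.044 0.044 0.045 0.045 0.046 0.046 0.046 0.046]
-1 775 0.043003589748064425 -0.056088478345971846 -0.0380119264105419
[0.043 0.044 0.045 0.046 0.046 0.046 0.046 0.047 0.047 0.047]
```

View pics/w3.png

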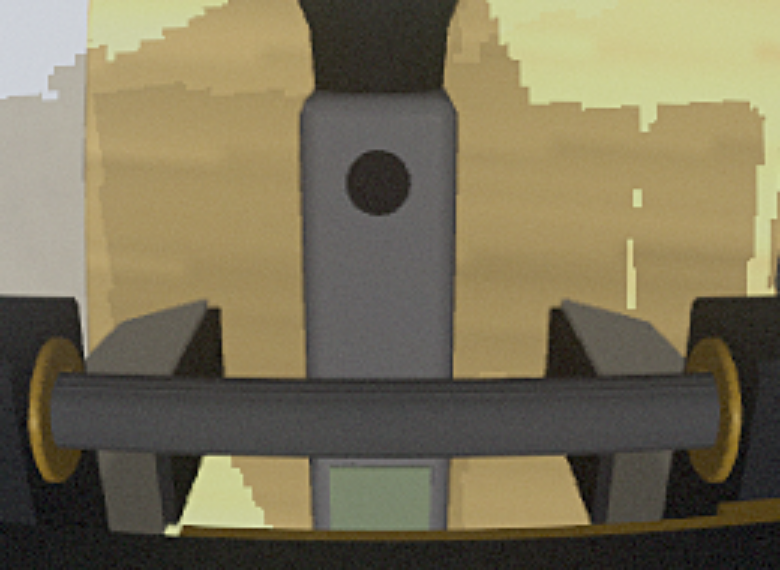

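The tips are at z ≈ 0.042 with the fingers open too (image tips at columns 207 and 557, bar 302–456, so it is centred). I'll go down another 28 mm and grip.

```bash
python3 -m creep '[[0,0,0.3,0,0.7],[0,0,0.2,0,0.7],[0,0,0.1,0,0.7],[0,0,0.1,0,0.7],[0,0,0,0,0.7]]'
python3 -m creep '[[0,0,0,0,0.1],[0,0,0,0,0.1],[0,0,0,0,0.1],[0,0,0,0,0.1],[0,0,0,0,0.1],[0,0,0,0,0.1]]' 25
```

```text
clock: 6.55
position: [0.476, -0.0074, -0.0163]
ee_rot: [3.139, -0.128, -0.001]
force: [0.6, -0.4, 0.5]
width: 0.698
gripper_force: 0.0
clock: 7.3
position: [0.4763, -0.0074, -0.0159]
ee_rot: [3.139, -0.128, 0.0]
force: [0.3, 0.4, 1.8]
width: 0.323
gripper_force: 25.0
```

```bash
python3 -m creep '[[0,0,-0.2,0,0.1],[0,0,-0.4,0,0.1],[0,0,-0.4,0,0.1],[0,0,-0.3,0,0.1],[0.15,0.4,0,0,0.1],[0.2,0.6,0,0,0.1],[0.2,0.6,0,0,0.1],[0.2,0.6,0,0,0.1],[0.2,0.55,0,0,0.1],[0,0,0,0,0.1]]' 25
python3 -m creep '[[0,0,0,0.6,0.1],[0,0,0,0.8,0.1],[0,0,0,0.8,0.1],[0,0,0,0.8,0.1],[0,0,0,0.8,0.1],[0,0,0,0.8,0.1],[0,0,0,0.8,0.1],[0,0,0,0.8,0.1],[0,0,0,0.8,0.1],[0,0,0,0.6,0.1],[0,0,0,0.4,0.1],[0,0,0,0,0.1]]' 25
python3 - <<'E'
from h import *
go([.505,-.120,.036],-36.6)
a=grab('scene');d=grab('wrist')
cv2.imwrite('pics/r1.png',np.hstack([cv2.resize(a['pixels'][90:330,160:400],(400,400)),cv2.resize(d['pixels'][0:260,130:390],(400,400))]))
E
```

```text
clock: 8.55
position: [0.5048, -0.1237, 0.0353]
ee_rot: [3.138, -0.135, -0.001]
force: [-0.2, 0.5, -2.0]
width: 0.324
gripper_force: 25.0
clock: 10.05
position: [0.505, -0.1199, 0.036]
ee_rot: [2.982, -0.988, -0.0]
force: [-0.2, 0.5, -2.1]
width: 0.329
gripper_force: 25.0
clock 10.05 pos [ 0.505  -0.1199  0.036 ] yaw -36.67 toolz [-0. -0. -1.] w 0.329 J [ 0.24  0.47 -0.15  1.99  0.11  0.69 -2.19]
units now-axes [ 0.  0. -0.]
turn units -0.02
units after turn [ 0.  0. -0.]
```

View pics/r1.png

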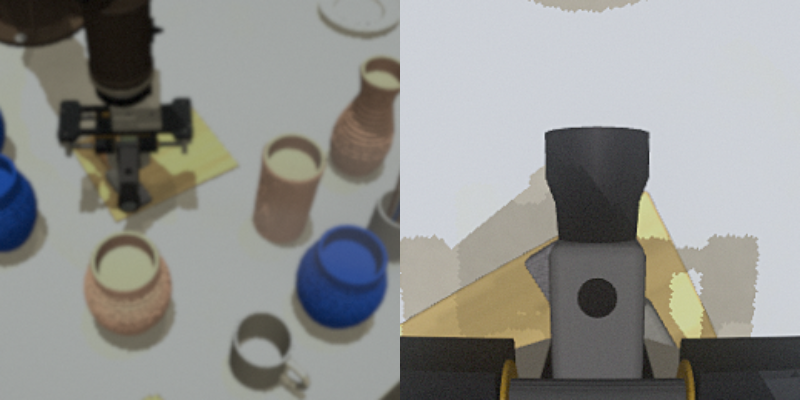

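The scene crop shows the thermometer held and pointing at the pink jar at (127,285). The wrist view shows it straight in the grip, nose at (597,130). I'll check its tilt and aim with depth.

```bash
python3 - <<'E'
from h import *
from scipy.optimize import least_squares
d=dict(np.load('wrist.npz'));P=fpts(d)
o=readout.observe();yaw=np.radians(-36.67);ax=np.array([np.cos(yaw),np.sin(yaw)]);pe=np.array([-ax[1],ax[0]])
rel=P[...,:2]-o['position'][:2];lx=rel@ax;ly=rel@pe;z=P[...,2]
m=(abs(ly)<.012)&(lx>.015)&(lx<.045)&(z>.07)&(z<.11);print('bar top slope',np.polyfit(lx[m],z[m],1),m.sum())
m=(abs(ly)<.025)&(lx>.04)&(lx<.11)&(z>.075)&(z<.11);print('lens x',np.percentile(lx[m],99),'nose y',np.median(ly[m&(lx>.07)]),z[m&(lx>.065)].max())
j=P[(z>.06)&(z<.09)&(lx>.13)&(abs(ly)<.08)]
if len(j)>30:
    f=least_squares(lambda x:np.hypot(j[:,0]-x[0],j[:,1]-x[1])-.0575,[.677,-.248],loss='soft_l1',f_scale=.003);print('jar',f.x,len(j))
for c in ([.677,-.248],):print('belly local',(np.array(c)-o['position'][:2])@ax,(np.array(c)-o['position'][:2])@pe)
E
```

```text
bar top slope [0.00318485 0.09080402] 3145
lens x 0.08251803249710658 nose y 0.00038060180083656655 0.09207896932082427
belly local 0.2143426624286519 9.427997057459432e-05
```

```bash
python3 -m creep '[[0,0,0,0,0.1],[0,0,0,0,0.1],[0,0,0,0,0.1],[0,0,0,0,0.1],[0,0,0,0,0.1],[0,0,0,0,0.1],[0,0,0,0,0.1],[0,0,0,0,0.1],[0,0,0,0,0.1],[0,0,0,0,0.1]]' 25
```

```text
clock: 11.4
position: [0.505, -0.1201, 0.036]
ee_rot: [2.982, -0.988, 0.0]
force: [-0.2, -0.5, -2.0]
width: 0.326
gripper_force: 25.0
```

The thermometer is level: the slope is 0.003, its centre is at z ≈ 0.074, the lens is about 72 mm from the wall and the aim is centred. I'll finish the hold, then go back the same way.

```bash
python3 -m creep '[[0,0,0,0,0.1],[0,0,0,0,0.1],[0,0,0,0,0.1],[0,0,0,0,0.1],[0,0,0,0,0.1],[0,0,0,0,0.1],[0,0,0,0,0.1],[0,0,0,0,0.1],[0,0,0,0,0.1],[0,0,0,0,0.1]]' 25
python3 -m creep '[[0,0,0,-0.6,0.1],[0,0,0,-0.8,0.1],[0,0,0,-0.8,0.1],[0,0,0,-0.8,0.1],[0,0,0,-0.8,0.1],[0,0,0,-0.8,0.1],[0,0,0,-0.8,0.1],[0,0,0,-0.8,0.1],[0,0,0,-0.8,0.1],[0,0,0,-0.6,0.1],[0,0,0,-0.4,0.1],[0,0,0,0,0.1]]' 25
python3 -m creep '[[-0.15,-0.4,0,0,0.1],[-0.2,-0.6,0,0,0.1],[-0.2,-0.6,0,0,0.1],[-0.2,-0.6,0,0,0.1],[-0.2,-0.55,0,0,0.1],[0,0,0.4,0,0.1],[0,0,0.4,0,0.1],[0,0,0.25,0,0.1],[0,0,0.1,0,0.1],[0,0,0.05,0,0.1],[0,0,0.05,0,0.1],[0,0,0,0,0.1]]' 25
python3 -c "
from h import *
go([.476,-.0075,-.016],-4.6)"
```

```text
clock: 12.65
position: [0.505, -0.1201, 0.036]
ee_rot: [2.982, -0.988, -0.0]
force: [0.4, 0.9, -0.5]
width: 0.323
gripper_force: 25.0
clock: 14.15
position: [0.5051, -0.1202, 0.036]
ee_rot: [-3.139, 0.128, -0.0]
force: [-1.2, -0.5, -2.9]
width: 0.327
gripper_force: 25.0
clock: 15.65
position: [0.4763, -0.0075, -0.0138]
ee_rot: [3.139, -0.128, 0.001]
force: [0.8, -0.1, -1.6]
width: 0.322
gripper_force: 25.0
clock 15.65 pos [ 0.4763 -0.0075 -0.0138] yaw -4.68 toolz [ 0. -0. -1.] w 0.322 J [ 0.12  0.51 -0.28  2.12  0.27  0.54 -2.01]
units now-axes [-0.01  0.    0.05]
turn units -0.02
units after turn [-0.01  0.    0.05]
```

Down 2 mm more, then I'll release to 0.7, retreat upward and check.

```bash
python3 -m creep '[[0,0,0.05,0,0.1],[0,0,0,0,0.1],[0,0,0,0,0.7],[0,0,0,0,0.7],[0,0,0,0,0.7],[0,0,0,0,0.7]]'
python3 -m creep '[[0,0,-0.3,0,0.7],[0,0,-0.6,0,0.7],[0,0,-1,0,0.7],[0,0,-1,0,0.7],[0,0,-1,0,0.7],[0,0,-1,0,0.7],[0,0,-0.6,0,0.7],[0,0,0,0,0.7],[0,0,0,0,0.7]]'
python3 - <<'E'
from h import *
d=grab('wrist');P=fpts(d);a=grab('top');grab('scene')
cv2.imwrite('pics/e1.png',cv2.resize(d['pixels'],(800,600)))
z=P[...,2];m=(abs(P[...,0]-.476)<.07)&(abs(P[...,1]+.0075)<.03)&(z>.03)&(z<.05)
print(cv2.minAreaRect((P[m][:,:2]*1000).astype(np.float32)),np.percentile(z[m],[5,50,95]))
E
python3 m.py | grep -E 'thermo|jar'
```

```text
clock: 16.4
position: [0.4762, -0.0074, -0.016]
ee_rot: [3.139, -0.128, 0.0]
force: [0.1, 0.5, -0.4]
width: 0.684
gripper_force: 0.0
clock: 17.52
position: [0.4755, -0.0075, 0.2037]
ee_rot: [3.139, -0.128, -0.001]
force: [0.5, -0.0, 0.3]
width: 0.699
gripper_force: 0.0
((476.07232666015625, -6.360347747802734), (30.140573501586914, 142.16696166992188), 85.19080352783203) [0.03378892 0.03860705 0.04026827]
thermo rect (548.4451904296875, -26.842086791992188) 19.54403305053711 5.461403846740723 1.3355709314346313 [0.02743322 0.03290735 0.03885016] 18
jar [ 0.67722718 -0.24781095] 470 0.0008953713981171335
```

View pics/e1.png

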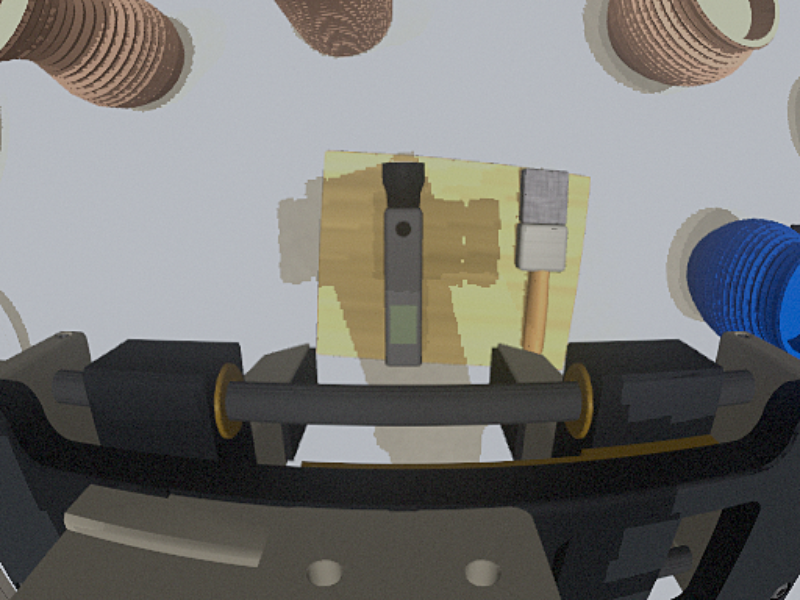

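The thermometer lies flat and right way up on the board (nose (403,165), tail (403,364)). The gripper is clear and the jar hasn't moved, so I'm handing in.

```bash
python3 -c "
from cell import sign_off
print(sign_off())"
```

```text
the job is handed in; nothing more can be done
None
```

The job is handed in, verdict not shown: by my measurements the thermometer was held level and still for over 2 s with its lens about 7 cm from the jar's wall, then laid flat and released on the board (after one missed grip, because the real fingertips sit about 30 mm short of the reported TCP), and the jar did not move.

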